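Lock the lid on the insulated jug with its beak at the spout

TASK

Get the insulated jug ready to pour: set its lid on the neck with the beak a little counter-clockwise (seen from above) of the spout, ease it further that way, gently, until you feel its lugs drop through the hidden gaps, then turn it clockwise under the ledges until the beak is in line with the spout, and let go. At the end the lid sits flat on the rim and the jug still stands where it stood, its spout pointing the same way; leave the other things alone.

Things in the scene. Friction and masses are not known exactly. Their poses are not given: they have to be found in the camera images.
- jug: Brushed steel insulated jug, grey plastic collar, D handle and spout; loose, about 1.3 kg, upright on the worktop. 107 mm across the belly, 170 mm to the rim. Origin at the centre of its underside, z up its axis; spout along its own +x, handle along -x (97 mm out from the axis, top at z = 160 mm). The neck is a bore 75 mm across, over 38 mm deep; its rim 90 mm across outside.
- jug_mouth (a point): Centre of the jug's mouth: on its axis, at rim height, 170 mm above its underside; axes as the jug's.
- jug_ledge (a point): Point on the jug's axis level with the top of the ledges of the black bayonet ring in the neck, 5 mm below the rim. Three flat ledges, 4 mm thick, leave a 59 mm hole; between them three gaps, each about 40 degrees wide, 120 degrees apart, and under the clockwise end of each ledge a stop. The ring was pressed in at an angle that differs from jug to jug, so the gaps must be felt for.
- jug_spout (a point): Point at the tip of the spout, at rim height, 54 mm from the jug's axis along its +x.
- lid: Grey plastic lid, loose, about 0.14 kg, upright on the worktop on its plug. Origin at the centre of the plug's underside, z up; beak along its own +x. Plug 54 mm across (47 at the foot), z 0 to 24 mm; disc 87 mm across, z 24 to 34 mm; on it an upright fin, 52 mm long (along x), 14 mm thick (along y), top at z = 64 mm. It turns in the neck with little resistance (about 0.05 N m).
- lid_lugs (a point): Point on the lid's axis level with the underside of its lugs, 9.5 mm above the plug's underside. Three lugs, 120 degrees apart (one below the beak), 3.5 mm thick, 24 degrees wide, reaching 33.5 mm from the axis. On the ledges the lid stands 9.5 mm proud (underside 155.5 mm above the jug's); within 5 degrees of the gaps' middles it drops until the disc lies on the rim (146 mm).
- lid_beak (a point): Point at the tip of the lid's beak, 54 mm from its axis along its +x, 3 mm above the disc's underside. The lid drops with the beak somewhere 40 to 70 degrees counter-clockwise (from above) of the spout, and then turns about 80 degrees clockwise to the stops, passing the spout before them. If it was dropped 120 degrees to either side of that, the beak cannot reach the spout.
- lid_grip (a point): Point on the lid's axis in the fin, 54 mm above the plug's underside (10 mm below the fin's top), a good TCP height for a grasp across the fin; axes as the lid's, so the fin lies along x.
- tumbler: bystander: drinking glass, 80 mm wide and 91 mm tall; origin at the centre of its underside.
- teaspoon: bystander: steel teaspoon, 133 mm long; origin at the centre of its underside.
- tea_tin: bystander: round pale grey canister with a knobbed lid, 70 mm wide and 120 mm tall; origin at the centre of its underside.
- lemon: bystander: lemon, 76 x 57 x 59 mm; origin at the centre of its underside.
Not all that is in view belongs to the job. What is shaped like the lid but green is not meant.

How it is judged:
By the outcome, as a careful person would: the job done as asked, in the order asked, and still so for the second after the job is handed in, with the robot touching nothing.
It also fails if it takes over 51 s, if anything falls off the work surface, if the arm or the gripper's body presses on something with over 40 N, if the wrist force passes 120 N, or if a joint passes its speed limit or range.

ROBOT

A 7-joint arm with a two-finger parallel gripper is mounted at the origin on a cart in front of the work surface, level with it; the furniture and walls round the work are solid. World frame = base frame: x ahead of the robot, y to its left, z up, the work surface at z = 0. Lengths are in m, angles in rad, forces in N, time in s.
With the tool pointing down it reaches from about 0.425 to 0.875 m from the base axis. Payload 9.9 kg.
Tool frame: the origin (TCP) lies between the finger pads, 19 mm behind the fingertips; this is the grasp point; z points along the fingers, y is the line along which they close (so a half turn about z gives the same grasp; the last joint's range is limited). The gripper opens to 85 mm and grips with 20 to 120 N. Pads are 22 mm wide; open, the fingers measure 114 mm over their backs; the gripper's body (76 mm by 85 mm) begins 54 mm behind the grasp point. The pads swing forward as they close: fully open they stand 13 mm farther back than shut.
Start: joints at [-1.237, 0.576, 0.025, 1.437, -0.015, 1.129, -0.057], TCP at [0.274, 0.617, 0.25] pointing down, gripper open.
Joint ranges: [-2.76, 2.76], [-0.34, 2.15], [-1.52, 1.57], [0.19, 2.46], [-1.09, 4.23], [0.17, 1.99], [-2.82, 2.82]. Speed limits (rad/s): [2.22, 2.22, 3.01, 3.01, 3.14, 3.14, 3.14].

INTERFACE

Orientations are given as a rotation vector (axis times angle).
In Python, from rig import monitor, cams, order gives the robot as it stands. The module is installed in compiled form; this text tells all that it offers.
- The arm moves only by the tool servo_tool, never from a script. Its argument "targets" is a list of rows, each a list of 3 entries, a list of its own where there are three numbers: the turn, a rotation vector about the tool's x, y, z in degrees, then the shift along the tool's x, y, z in m, then the opening, from 0 (shut) to 1 (fully open). A call has 1 to 12 rows; each row shifts and turns the commanded pose from where the row before left it, along the tool's axes as they then stand; what a row does not reach is not made up. A row lasts 1/8 s, in which the tool goes at most 62.5 mm and 10.7 degrees, less where a joint would pass 70% of its speed; a pose out of reach is approached as far as the arm can. A call with a gripper value outside its range is refused whole. The fingers move at their own pace and stop on an object; "grip_force" is the grip in N (left out, the last holds). Time passes only in rows, so rows that do not move let the fingers close. It gives the time, the measured TCP pose, the force, the opening and the grip force at its end, in the units of the state.
- monitor.state(): the state, without advancing time (a new reading comes with each control period).
- cams.capture(name): name is "side" or "top"; returns the picture (420x560x3 uint8, red, green, blue); there is no depth.
- cams.calibration(name): a dict with "mtx" (3x3 intrinsics, pixels), "xyz" and "orientation" of the camera in the world. Camera axes: x right, y up, looking along -z (the intrinsics and any distortion apply to the point x, -y, -z); pixel columns grow to the right and rows downward; lengths in m; the calibration is good to about 2 mm. A picture is of the moment at which its call begins. calibration takes no time and is no camera call.
- order.job_done(): hands the job in; it is judged then, once.
The state is a dict: "time": time; "joints": joint angles; "qvel": joint speeds; "joint_efforts": joint torques, N m; "eef_pos": TCP position; "eef_rot": TCP orientation; "force": force on the tool from outside, world axes, zero at the start; "torque": the same for the moment, N m; "width": opening from 0.0 (shut) to 1.0 (fully open); "grasp_force": force on a finger pad.
Only numpy, scipy, OpenCV 4.12 (cv2) and the standard library are available. Lean on these libraries where they do the work, as an engineer would, in place of code of your own. Each camera call takes 0.05 s, during which the arm holds its last target. There are 200 camera calls.

## Working session

There is one attempt and no reset: what is moved stays moved. The work goes in short steps, Python scripts to look and compute and a tool call to move; the robot and the scene stay as the last step left them, time stands still between calls to the robot, and variables do not carry over. Pictures are saved under pics/ and viewed, at most 10 in all, crops included, and the job is handed in when it is done.

Besides the shell and the picture viewer there is one more tool, called after "Request:" by a JSON object that holds its "api" and its "payload", one argument or row to a line. servo_tool: Moves the arm, as the interface text tells. Its arguments: {"type":"object","properties":{"targets":{"type":"array","items":{"type":"array"}},"grip_force":{"type":"number"}},"required":["targets"]}

```bash
mkdir -p pics
cat > h.py <<'E'
import numpy as np, cv2
from scipy.spatial.transform import Rotation as R
from rig import monitor, cams, order
def cal(n):
    c=cams.calibration(n); o=np.array(c["orientation"],float)
    Rm=o if o.shape==(3,3) else R.from_rotvec(o).as_matrix()
    return np.array(c["mtx"]),np.array(c["xyz"]),Rm,c
def proj(n,P):
    K,t,Rm,c=cal(n); p=(np.atleast_2d(P)-t)@Rm; p=p*[1,-1,-1]; q=p@K.T; return q[:,:2]/q[:,2:]
def ray(n,uv,z):
    K,t,Rm,c=cal(n); uv=np.atleast_2d(uv).astype(float)
    d=np.c_[uv,np.ones(len(uv))]@np.linalg.inv(K).T*[1,-1,-1]@Rm.T
    return t+d*((z-t[2])/d[:,2])[:,None]
def shot(n,f):
    im=cams.capture(n); cv2.imwrite('pics/'+f,im[:,:,::-1]); return im
E
python3 - <<'E'
from h import *
for n in("side","top"):
    print(cams.calibration(n)); shot(n,n+'0.png')
s=monitor.state();print(s)
print(R.from_rotvec(s['eef_rot']).as_matrix().round(3))
E
```

```text
{'mtx': array([[461.69243338,   0.        , 279.29354001],
       [  0.        , 461.69243338, 214.61656985],
       [  0.        ,   0.        ,   1.        ]]), 'xyz': array([0.40507894, 0.73184908, 0.79860888]), 'orientation': array([ 0.08941177, -1.27202069, -2.69021271])}
{'mtx': array([[409.50495725,   0.        , 275.2997271 ],
       [  0.        , 409.50495725, 208.15923434],
       [  0.        ,   0.        ,   1.        ]]), 'xyz': array([ 0.39467433, -0.09876192,  0.99555734]), 'orientation': array([ 0.13753083, -0.13877835, -1.58714258])}
{'time': 0.1, 'joints': array([-1.23675901,  0.57644476,  0.02487495,  1.43781964, -0.01502465,
        1.12901499, -0.05651623]), 'qvel': array([ 0.00135679, -0.00303377, -0.00019765, -0.00222587,  0.00063466,
       -0.00018901,  0.00203701]), 'joint_efforts': array([ 5.28359029e-03, -7.67299318e+01,  2.25725703e+00, -2.86599898e+01,
        1.57114706e-02,  8.79512576e-03, -2.73394755e-05]), 'eef_pos': array([0.27374977, 0.61658046, 0.24923323]), 'eef_rot': array([-6.51549285e-01, -3.07303670e+00,  2.32770133e-03]), 'force': array([-0.61499248,  0.04994693,  0.09582924]), 'torque': array([-0.0030498 ,  0.03964588, -0.02011527]), 'grasp_force': 0.0, 'width': 1.000820997306028}
[[-0.914  0.406 -0.001]
 [ 0.406  0.914 -0.001]
 [-0.    -0.002 -1.   ]]
```

View pics/top0.png

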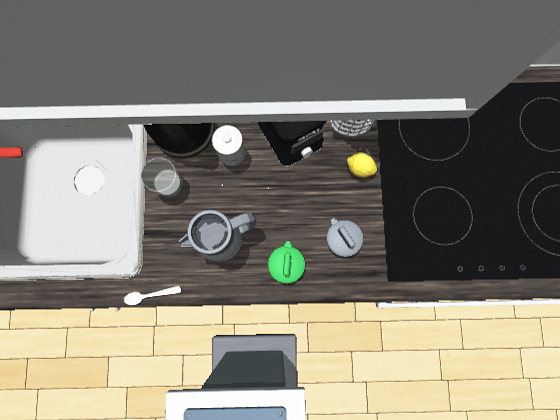

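View pics/side0.png

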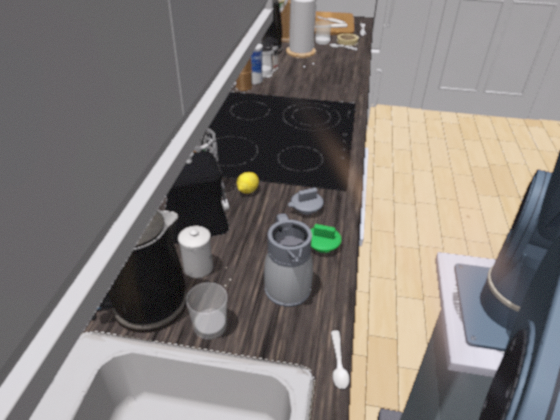

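The top view has two lid-shaped things: a grey one at (345,238) and a green one at (287,264). The grey one fits the description and green is excluded. The jug is at (210,232), with its spout to the left (183,243) and its handle to the right (247,220). I'll confirm with an enlarged crop.

Run:
```python
from h import *
a=cv2.imread('pics/top0.png')[190:290,170:390]
b=cv2.imread('pics/side0.png')[180:310,240:370]
a=cv2.resize(a,None,fx=3.6,fy=3.6,interpolation=cv2.INTER_CUBIC)
cv2.imwrite('pics/crop1.png',a)
print(ray('top',[[210,232]],.17),ray('top',[[183,243]],.17),ray('top',[[247,220]],.16),ray('top',[[345,238]],.034),ray('top',[[334,222]],.027),ray('top',[[280,105]],.5))
```

```text
[[0.49470404 0.03239466 0.17      ]] [[0.47352329 0.08670473 0.17      ]] [[ 0.5192055  -0.04212234  0.16      ]] [[ 0.49035758 -0.26385735  0.034     ]] [[ 0.52986822 -0.24073887  0.027     ]] [[ 0.61713168 -0.10890994  0.5       ]]
```

View pics/crop1.png

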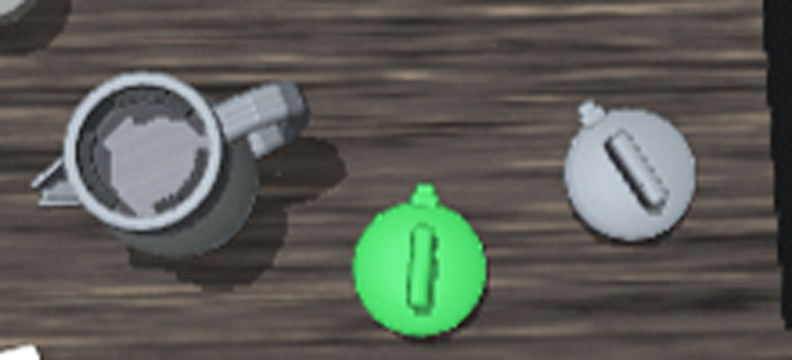

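The crop confirms that the grey lid's beak is at crop (588,106), its disc centre at (630,174), and its fin runs (613,138) to (658,207). The jug rim is centred at (143,151), the spout tip at (38,192) and the handle end at (297,105). Next I'll fit these.

Run:
```python
from h import *
im=cv2.imread('pics/top0.png'); g=cv2.cvtColor(im,cv2.COLOR_BGR2GRAY)
big=cv2.resize(g,None,fx=4,fy=4,interpolation=cv2.INTER_CUBIC)
def circ(x0,y0,w,r0,r1):
    c=big[(y0-w)*4:(y0+w)*4,(x0-w)*4:(x0+w)*4]
    h=cv2.HoughCircles(cv2.GaussianBlur(c,(5,5),0),cv2.HOUGH_GRADIENT,1,10,param1=80,param2=15,minRadius=r0*4,maxRadius=r1*4)
    return [( (a+.5)/4-.5+x0-w,(b+.5)/4-.5+y0-w,r/4) for a,b,r in h[0][:3]]
for nm,a,z,R0 in(('lid',(345,238,28,15,22),.034,.0435),('jug',(210,232,34,18,26),.17,.045)):
    for u,v,r in circ(*a):
        c=ray('top',[[u,v]],z)[0]; e=ray('top',[[u+r,v],[u,v+r]],z)
        print(nm,u,v,r,c.round(4),np.linalg.norm(e-c,axis=1).round(4))
# side-view check
print(proj('side',[[.4947,.0324,.17],[.4735,.0867,.17],[.4904,-.264,.034],[.53,-.24,.027]]))
def ang(c,p): d=p-c; return np.degrees(np.arctan2(d[0,1],d[0,0])),np.linalg.norm(d[0,:2])
J=ray('top',[[209.7,231.9]],.17); print('jug spout',ang(J,ray('top',[[180.6,243.3]],.168)),'handle',ang(J,ray('top',[[252.5,219.2]],.15)))
L=ray('top',[[345,238.3]],.034); print('beak',ang(L,ray('top',[[333.3,219.4]],.03)))
f=ray('top',np.array([[613,138],[658,207]])/3.6+[170,190],.064);print('fin',ang(f[1:],f[:1]),f.mean(0))
b=cv2.imread('pics/side0.png')[170:310,240:370]
cv2.imwrite('pics/crop2.png',cv2.resize(b,None,fx=4.2,fy=4.2,interpolation=cv2.INTER_CUBIC))
```

```text
lid 344.5 238.0 18.025 [ 0.4904 -0.2627  0.034 ] [0.0424 0.0422]
lid 346.5 236.25 20.175 [ 0.4944 -0.2676  0.034 ] [0.0475 0.0473]
lid 341.75 237.25 20.725 [ 0.4923 -0.2563  0.034 ] [0.0488 0.0485]
jug 208.5 231.0 22.225 [0.4968 0.0355 0.17  ] [0.0451 0.0449]
jug 210.5 232.5 20.05 [0.4937 0.0314 0.17  ] [0.0406 0.0405]
jug 207.75 233.75 19.525 [0.4912 0.0369 0.17  ] [0.0395 0.0394]
[[290.53468973 233.15044247]
 [296.96492759 252.7743593 ]
 [307.40343076 199.34400628]
 [291.57797215 204.98551585]]
jug spout (np.float64(110.2066638679567), np.float64(0.06286060966817462)) handle (np.float64(-72.42370594016549), np.float64(0.09014954790485738))
beak (np.float64(28.387076273081536), np.float64(0.05238214693749364))
fin (np.float64(30.608657024713164), np.float64(0.05156924887997142)) [ 0.48758139 -0.26214486  0.064     ]
```

View pics/crop2.png

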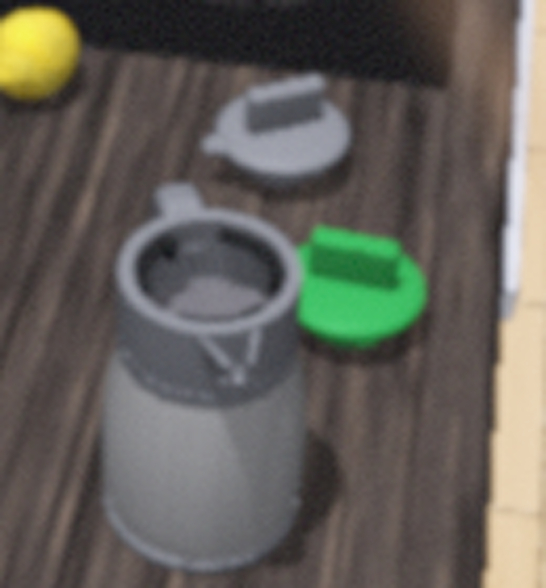

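Both views agree: the jug mouth is at about (0.495, 0.034) with the spout at 109°. The lid is at about (0.490, -0.263) with its fin and beak at 29.5°. In the side view the beak is on the left at crop (212,143), which is consistent. Moving above the lid.

Request:
{"api": "servo_tool", "payload": {
  "targets": [
    [[0, 0, 0], [-0.048, -0.036, 0], 1],
    [[0, 0, 0], [-0.048, -0.036, 0], 1],
    [[0, 0, 0], [-0.048, -0.036, 0], 1],
    [[0, 0, 0], [-0.048, -0.036, 0], 1],
    [[0, 0, 0], [-0.048, -0.036, 0], 1],
    [[0, 0, 0], [-0.048, -0.036, 0], 1],
    [[0, 0, 0], [-0.031, -0.041, 0], 1],
    [[0, 0, 0], [-0.031, -0.041, 0], 1],
    [[0, 0, 0], [-0.031, -0.041, 0], 1],
    [[0, 0, 0], [-0.031, -0.041, 0], 1],
    [[0, 0, 0], [-0.031, -0.041, 0], 1],
    [[0, 0, 0], [-0.031, -0.041, 0], 1]
  ]
}}

```text
time: 1.6
eef_pos: [0.5197, 0.0008, 0.2498]
eef_rot: [-0.651, -3.073, 0.0]
force: [0.5, 0.2, 0.3]
width: 0.999
grasp_force: 0.0
```

Request:
{"api": "servo_tool", "payload": {
  "targets": [
    [[0, 0, 0], [-0.013, -0.042, 0], 1],
    [[0, 0, 0], [-0.013, -0.042, 0], 1],
    [[0, 0, 0], [-0.013, -0.042, 0], 1],
    [[0, 0, 0], [-0.013, -0.042, 0], 1],
    [[0, 0, 0], [-0.013, -0.042, 0], 1],
    [[0, 0, 0], [-0.013, -0.042, 0], 1],
    [[0, 0, 10], [0, 0, 0], 1],
    [[0, 0, 10], [0, 0, 0], 1],
    [[0, 0, 10], [0, 0, 0], 1],
    [[0, 0, 10], [0, 0, 0], 1],
    [[0, 0, 10], [0, 0, 0], 1],
    [[0, 0, 10], [0, 0, 0], 1]
  ]
}}

```text
time: 3.1
eef_pos: [0.4885, -0.2594, 0.2497]
eef_rot: [-2.107, -2.329, 0.0]
force: [0.0, -0.7, -0.5]
width: 1.002
grasp_force: 0.0
```

Request:
{"api": "servo_tool", "payload": {
  "targets": [
    [[0, 0, 10], [0, 0, 0], 1],
    [[0, 0, 10], [0, 0, 0], 1],
    [[0, 0, 10], [0, 0, 0], 1],
    [[0, 0, 10], [0, 0, 0], 1],
    [[0, 0, 10], [0, 0, 0], 1],
    [[0, 0, 10], [0, 0, 0], 1],
    [[0, 0, 6.5], [0, 0, 0], 1],
    [[0, 0, 0], [0, 0, 0.03], 1],
    [[0, 0, 0], [0, 0, 0.03], 1],
    [[0, 0, 0], [0, 0, 0], 1]
  ]
}}

```text
time: 4.35
eef_pos: [0.4877, -0.2587, 0.1883]
eef_rot: [-3.035, -0.801, 0.005]
force: [-0.9, 1.0, 0.9]
width: 0.998
grasp_force: 0.0
```

Run:
```python
from h import *
s=monitor.state();print(s['time'],s['joints'].round(2),s['eef_pos'].round(4),s['force'].round(2))
M=R.from_rotvec(s['eef_rot']).as_matrix();print(M.round(3),'yaw y',np.degrees(np.arctan2(M[1,1],M[0,1])))
t=shot('top','top1.png');q=shot('side','side1.png')
print(proj('side',[s['eef_pos'],[.4895,-.263,.064]]),proj('top',[s['eef_pos'],[.4895,-.263,.064]]))
a=t[140:320,250:430];b=q[110:250,220:400]
o=np.zeros((560,800,3),np.uint8)
a=cv2.resize(a,(400,400),interpolation=cv2.INTER_CUBIC);b=cv2.resize(b,(400,311),interpolation=cv2.INTER_CUBIC)
o[:400,:400]=a;o[:311,400:]=b;cv2.imwrite('pics/c3.png',o[:400,:,::-1])
```

```text
4.35 [-0.08  0.57  0.76  1.86 -0.49  0.91 -0.14] [ 0.4877 -0.2587  0.1883] [-0.87  1.01  0.88]
[[ 0.87   0.493 -0.004]
 [ 0.493 -0.87   0.002]
 [-0.002 -0.003 -1.   ]] yaw y -60.43918785368875
[[311.59382925 151.75486608]
 [308.30336046 190.71829144]] [[355.42511924 231.39533585]
 [346.83372604 237.03093828]]
```

View pics/c3.png

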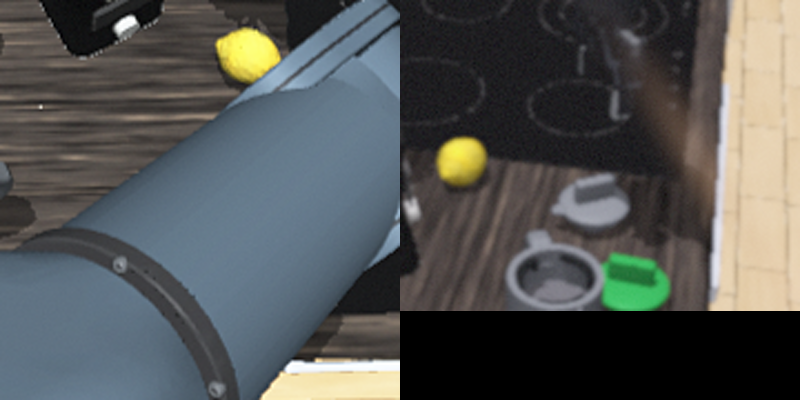

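The side crop shows the dark gripper over the lid at about pixel (309,147), where it was expected. The lid fin is at (309,192), which matches my estimate within about 2 px. Descending to grip.

Request:
{"api": "servo_tool", "payload": {
  "targets": [
    [[0, 0, 0], [0, 0.004, 0.03], 1],
    [[0, 0, 0], [0, 0, 0.03], 1],
    [[0, 0, 0], [0, 0, 0.03], 1],
    [[0, 0, 0], [0, 0, 0.025], 1],
    [[0, 0, 0], [0, 0, 0.01], 1],
    [[0, 0, 0], [0, 0, 0.007], 1],
    [[0, 0, 0], [0, 0, 0], 0.5],
    [[0, 0, 0], [0, 0, 0], 0.3],
    [[0, 0, 0], [0, 0, 0], 0.1],
    [[0, 0, 0], [0, 0, 0], 0],
    [[0, 0, 0], [0, 0, 0], 0],
    [[0, 0, 0], [0, 0, 0], 0]
  ],
  "grip_force": 40
}}

```text
time: 5.95
eef_pos: [0.4908, -0.2632, 0.0582]
eef_rot: [3.037, 0.801, 0.0]
force: [-0.0, 0.3, 2.8]
width: 0.154
grasp_force: 45.7
```

Request:
{"api": "servo_tool", "payload": {
  "targets": [
    [[0, 0, 0], [0, 0, -0.03], 0],
    [[0, 0, 0], [0, 0, -0.05], 0],
    [[0, 0, 0], [0, 0, -0.05], 0],
    [[0, 0, 0], [0, 0, -0.05], 0],
    [[0, 0, 0], [0, 0, -0.03], 0],
    [[0, 0, 0], [0, 0, 0], 0],
    [[0, 0, 0], [0, 0, 0], 0]
  ]
}}

```text
time: 6.82
eef_pos: [0.4903, -0.2624, 0.267]
eef_rot: [-3.036, -0.802, 0.001]
force: [-0.0, 0.7, -2.5]
width: 0.152
grasp_force: 45.1
```

Request:
{"api": "servo_tool", "payload": {
  "targets": [
    [[0, 0, 0], [0.018, -0.032, 0], 0],
    [[0, 0, 0], [0.019, -0.032, 0], 0],
    [[0, 0, 0], [0.019, -0.032, 0], 0],
    [[0, 0, 0], [0.019, -0.032, 0], 0],
    [[0, 0, 0], [0.019, -0.032, 0], 0],
    [[0, 0, 0], [0.019, -0.032, 0], 0],
    [[0, 0, 0], [0.019, -0.032, 0], 0],
    [[0, 0, 0], [0.018, -0.032, 0], 0],
    [[0, 0, -10], [0, 0, 0], 0],
    [[0, 0, -10], [0, 0, 0], 0],
    [[0, 0, -10], [0, 0, 0], 0]
  ]
}}

```text
time: 8.2
eef_pos: [0.494, 0.0339, 0.2665]
eef_rot: [-2.721, -1.568, 0.004]
force: [-1.0, -0.0, -1.8]
width: 0.155
grasp_force: 45.1
```

Request:
{"api": "servo_tool", "payload": {
  "targets": [
    [[0, 0, -10], [0, 0, 0], 0],
    [[0, 0, -10], [0, 0, 0], 0],
    [[0, 0, -10], [0, 0, 0], 0],
    [[0, 0, -10], [0, 0, 0], 0],
    [[0, 0, -10], [0, 0, 0], 0],
    [[0, 0, -10], [0, 0, 0], 0],
    [[0, 0, -10], [0, 0, 0], 0],
    [[0, 0, 0], [0, 0, 0], 0],
    [[0, 0, 0], [0, 0, 0], 0]
  ]
}}

```text
time: 9.32
eef_pos: [0.4945, 0.0335, 0.2673]
eef_rot: [-1.344, -2.838, 0.001]
force: [0.3, -0.1, -0.7]
width: 0.155
grasp_force: 45.1
```

Run:
```python
from h import *
s=monitor.state();print(s['time'],s['joints'].round(2),s['eef_pos'].round(4),s['force'].round(2),s['torque'].round(2),s['width'],s['grasp_force'])
M=R.from_rotvec(s['eef_rot']).as_matrix();print(M.round(3),'yaw y',np.degrees(np.arctan2(M[1,1],M[0,1])))
t=shot('top','top2.png');q=shot('side','side2.png')
print(proj('side',[s['eef_pos'],s['eef_pos']-[0,0,.024],[.495,.034,.17]]))
b=q[130:310,210:390]
b=cv2.resize(b,(600,600),interpolation=cv2.INTER_CUBIC)
cv2.imwrite('pics/c4.png',b[:,:,::-1])
```

```text
9.325 [-0.47  0.31  0.42  1.88 -0.15  0.98  0.7 ] [0.4945 0.0335 0.2673] [ 0.25 -0.13 -0.66] [0.05 0.   0.07] 0.1550149438034691 45.066112875938416
[[-0.634  0.773 -0.001]
 [ 0.773  0.634 -0.   ]
 [ 0.001 -0.001 -1.   ]] yaw y 39.333777924458346
[[292.17032251 195.50784296]
 [291.75278934 205.37672267]
 [290.26812703 233.6446819 ]]
```

View pics/c4.png

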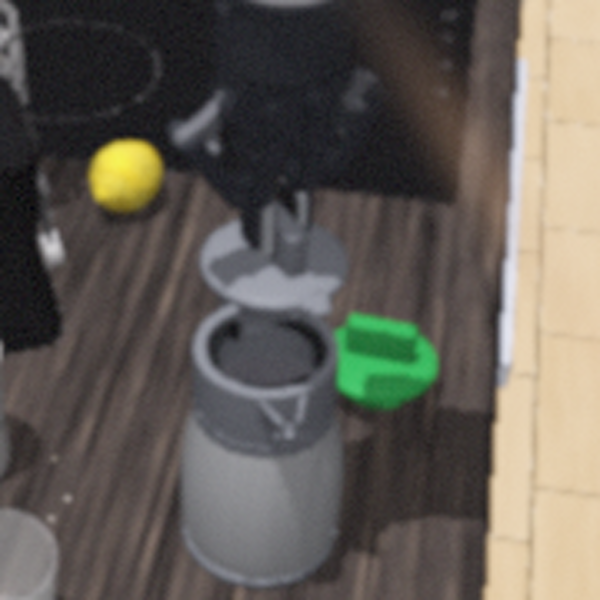

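The side crop shows the lid held level with its disc centred at crop (274,258), and the jug rim at (264,345). So the lid needs to move about +2–3 mm in world x relative to the jug. I'll lower it to rim height and compare the outlines there.

Request:
{"api": "servo_tool", "payload": {
  "targets": [
    [[0, 0, 0], [-0.0015, 0.002, 0.02], 0],
    [[0, 0, 0], [0, 0, 0.02], 0],
    [[0, 0, 0], [0, 0, 0], 0],
    [[0, 0, 0], [0, 0, 0], 0]
  ]
}}

```text
time: 9.93
eef_pos: [0.4976, 0.0337, 0.2286]
eef_rot: [1.339, 2.841, 0.0]
force: [-0.7, 0.3, -1.3]
width: 0.155
grasp_force: 45.0
```

Run:
```python
from h import *
s=monitor.state();p=s['eef_pos'];print(p.round(4),s['force'].round(2),s['torque'].round(2))
q=shot('side','side3.png')
th=np.linspace(0,2*np.pi,60)
def ring(c,r,z): return np.c_[c[0]+r*np.cos(th),c[1]+r*np.sin(th),0*th+z]
k=6;x0,y0=245,175;b=q[y0:y0+95,x0:x0+95]
b=cv2.resize(b,None,fx=k,fy=k,interpolation=cv2.INTER_CUBIC)[:,:,::-1].copy()
for P,col in((ring(p,.0435,p[2]-.058+.034),(0,0,255)),(ring(p,.0435,p[2]-.058+.024),(0,160,255)),(ring([.495,.034],.045,.17),(0,255,0))):
    u=((proj('side',P)-[x0,y0]+.5)*k-.5)
    for a in u: cv2.circle(b,tuple(int(v) for v in a),1,col,-1)
cv2.imwrite('pics/c5.png',b)
e=1e-3;print('px per mm x,y',proj('side',[p+[e,0,0]])-proj('side',[p]),proj('side',[p+[0,e,0]])-proj('side',[p]))
```

```text
[0.4976 0.0337 0.2286] [-0.68  0.3  -1.28] [ 0.02  0.02 -0.05]
px per mm x,y [[-0.50331294 -0.06193319]] [[-0.07955458  0.31532207]]
```

View pics/c5.png

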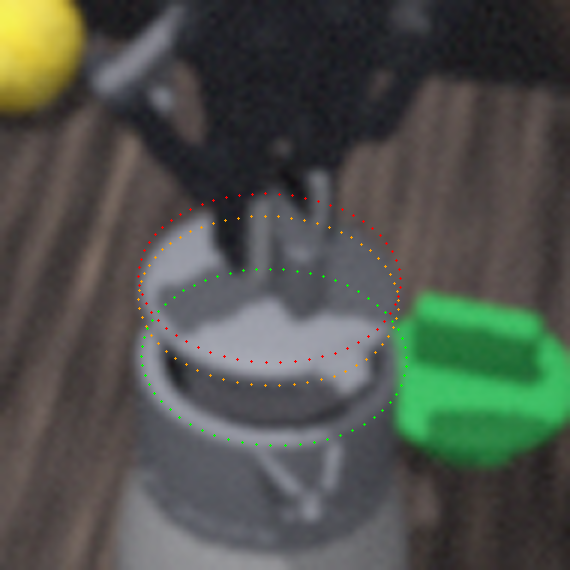

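The overlays match: the lid is centred on the TCP to about 1 mm, and the jug is at about (0.496, 0.034). Lowering gently onto the ledges.

Request:
{"api": "servo_tool", "payload": {
  "targets": [
    [[0, 0, 0], [0.001, -0.001, 0.005], 0],
    [[0, 0, 0], [0, 0, 0.004], 0],
    [[0, 0, 0], [0, 0, 0.002], 0],
    [[0, 0, 0], [0, 0, 0.001], 0],
    [[0, 0, 0], [0, 0, 0.001], 0],
    [[0, 0, 0], [0, 0, 0], 0]
  ]
}}

```text
time: 10.72
eef_pos: [0.4959, 0.0338, 0.215]
eef_rot: [1.339, 2.842, -0.0]
force: [-0.9, 0.6, -1.1]
width: 0.151
grasp_force: 45.0
```

Request:
{"api": "servo_tool", "payload": {
  "targets": [
    [[0, 0, 0], [0, 0, 0.001], 0],
    [[0, 0, 0], [0, 0, 0.001], 0],
    [[0, 0, 0], [0, 0, 0], 0]
  ]
}}

```text
time: 11.1
eef_pos: [0.4961, 0.0339, 0.2135]
eef_rot: [1.338, 2.842, 0.001]
force: [-2.1, 0.3, 5.3]
width: 0.153
grasp_force: 46.1
```

Contact at exactly the ledge height (TCP 0.2135, about 6 N). Now turning counter-clockwise.

Request:
{"api": "servo_tool", "payload": {
  "targets": [
    [[0, 0, -4], [0, 0, 0], 0],
    [[0, 0, -4], [0, 0, 0], 0],
    [[0, 0, -4], [0, 0, 0], 0],
    [[0, 0, 0], [0, 0, 0], 0]
  ]
}}

```text
time: 11.6
eef_pos: [0.4965, 0.0339, 0.2136]
eef_rot: [1.034, 2.965, 0.001]
force: [-0.3, 0.0, 5.2]
width: 0.156
grasp_force: 46.1
```

Request:
{"api": "servo_tool", "payload": {
  "targets": [
    [[0, 0, -2], [0, 0, 0], 0],
    [[0, 0, -2], [0, 0, 0], 0],
    [[0, 0, 0], [0, 0, 0], 0]
  ]
}}

```text
time: 11.98
eef_pos: [0.4965, 0.0338, 0.2135]
eef_rot: [0.932, 2.999, 0.001]
force: [-0.9, 0.4, 7.3]
width: 0.151
grasp_force: 46.1
```

Request:
{"api": "servo_tool", "payload": {
  "targets": [
    [[0, 0, -2], [0, 0, 0], 0],
    [[0, 0, -2], [0, 0, 0], 0],
    [[0, 0, 0], [0, 0, 0], 0]
  ]
}}

```text
time: 12.35
eef_pos: [0.4965, 0.0338, 0.2135]
eef_rot: [0.827, 3.03, 0.001]
force: [0.2, -0.3, 5.2]
width: 0.154
grasp_force: 46.1
```

Run:
```python
from h import *
s=monitor.state();M=R.from_rotvec(s['eef_rot']).as_matrix();print(s['eef_pos'].round(4),s['force'].round(2),s['torque'].round(2),'yaw y',np.degrees(np.arctan2(M[1,1],M[0,1])))
```

```text
[0.4965 0.0338 0.2135] [ 0.21 -0.3   5.19] [-0.03  0.07  0.02] yaw y 59.47416497175387
```

Request:
{"api": "servo_tool", "payload": {
  "targets": [
    [[0, 0, -2], [0, 0, 0], 0],
    [[0, 0, -2], [0, 0, 0], 0],
    [[0, 0, 0], [0, 0, 0], 0]
  ]
}}

```text
time: 12.72
eef_pos: [0.4965, 0.0338, 0.2135]
eef_rot: [0.72, 3.057, 0.001]
force: [-0.5, 0.2, 6.3]
width: 0.156
grasp_force: 46.1
```

Request:
{"api": "servo_tool", "payload": {
  "targets": [
    [[0, 0, -2], [0, 0, 0], 0],
    [[0, 0, -2], [0, 0, 0], 0],
    [[0, 0, 0], [0, 0, 0], 0]
  ]
}}

```text
time: 13.1
eef_pos: [0.4965, 0.0338, 0.2135]
eef_rot: [0.613, 3.08, 0.001]
force: [-0.3, 0.2, 4.7]
width: 0.15
grasp_force: 46.1
```

Request:
{"api": "servo_tool", "payload": {
  "targets": [
    [[0, 0, -2], [0, 0, 0], 0],
    [[0, 0, -2], [0, 0, 0], 0],
    [[0, 0, 0], [0, 0, 0], 0]
  ]
}}

```text
time: 13.48
eef_pos: [0.4963, 0.0338, 0.2133]
eef_rot: [0.505, 3.1, 0.0]
force: [0.5, -0.2, 5.9]
width: 0.153
grasp_force: 46.0
```

Request:
{"api": "servo_tool", "payload": {
  "targets": [
    [[0, 0, -2], [0, 0, 0], 0],
    [[0, 0, -2], [0, 0, 0], 0],
    [[0, 0, 0], [0, 0, 0], 0]
  ]
}}

```text
time: 13.85
eef_pos: [0.4954, 0.0337, 0.2128]
eef_rot: [-0.395, -3.116, 0.0]
force: [-2.6, -0.6, 5.4]
width: 0.151
grasp_force: 45.9
```

Request:
{"api": "servo_tool", "payload": {
  "targets": [
    [[0, 0, -2], [0, 0, 0], 0],
    [[0, 0, 0], [0, 0, 0], 0]
  ]
}}

```text
time: 14.1
eef_pos: [0.4961, 0.0338, 0.2127]
eef_rot: [0.339, 3.123, -0.0]
force: [-0.3, 0.1, -0.8]
width: 0.154
grasp_force: 45.0
```

Request:
{"api": "servo_tool", "payload": {
  "targets": [
    [[0, 0, -2], [0, 0, 0], 0],
    [[0, 0, 0], [0, 0, 0], 0]
  ]
}}

```text
time: 14.35
eef_pos: [0.496, 0.0339, 0.2129]
eef_rot: [-0.284, -3.129, 0.0]
force: [-0.4, -0.4, -1.1]
width: 0.156
grasp_force: 45.0
```

The contact force is gone, so the lugs are over the gaps. Going 2° further and easing down.

Request:
{"api": "servo_tool", "payload": {
  "targets": [
    [[0, 0, -2], [0, 0, 0], 0],
    [[0, 0, 0], [0, 0, 0.002], 0],
    [[0, 0, 0], [0, 0, 0.001], 0],
    [[0, 0, 0], [0, 0, 0], 0]
  ]
}}

```text
time: 14.85
eef_pos: [0.4959, 0.0338, 0.2099]
eef_rot: [-0.231, -3.133, 0.0]
force: [1.1, 0.5, -2.4]
width: 0.157
grasp_force: 45.1
```

Request:
{"api": "servo_tool", "payload": {
  "targets": [
    [[0, 0, 0], [0, 0, 0.002], 0],
    [[0, 0, 0], [0, 0, 0.001], 0],
    [[0, 0, 0], [0, 0, 0], 0]
  ]
}}

```text
time: 15.22
eef_pos: [0.4959, 0.0338, 0.2069]
eef_rot: [-0.231, -3.133, 0.0]
force: [-0.3, 0.3, -2.1]
width: 0.153
grasp_force: 45.1
```

Request:
{"api": "servo_tool", "payload": {
  "targets": [
    [[0, 0, 0], [0, 0, 0.001], 0],
    [[0, 0, 0], [0, 0, 0.001], 0],
    [[0, 0, 0], [0, 0, 0.001], 0],
    [[0, 0, 0], [0, 0, 0], 0]
  ]
}}

```text
time: 15.72
eef_pos: [0.496, 0.0339, 0.2041]
eef_rot: [0.231, 3.133, 0.0]
force: [-1.1, 0.4, 1.1]
width: 0.155
grasp_force: 45.4
```

Request:
{"api": "servo_tool", "payload": {
  "targets": [
    [[0, 0, 0], [0, 0, 0.0005], 0],
    [[0, 0, 0], [0, 0, 0], 0]
  ]
}}

```text
time: 15.98
eef_pos: [0.496, 0.0339, 0.2041]
eef_rot: [0.231, 3.133, 0.0]
force: [-2.2, 0.6, 8.0]
width: 0.152
grasp_force: 46.5
```

Seated at TCP 0.2041, which is disc-on-rim height. Easing the press and turning clockwise.

Request:
{"api": "servo_tool", "payload": {
  "targets": [
    [[0, 0, 0], [0, 0, -0.0004], 0],
    [[0, 0, 5], [0, 0, 0], 0],
    [[0, 0, 5], [0, 0, 0], 0],
    [[0, 0, 5], [0, 0, 0], 0],
    [[0, 0, 0], [0, 0, 0], 0]
  ]
}}

```text
time: 16.6
eef_pos: [0.4963, 0.0336, 0.2041]
eef_rot: [0.637, 3.075, -0.0]
force: [0.8, -1.2, 4.6]
width: 0.154
grasp_force: 45.8
```

Request:
{"api": "servo_tool", "payload": {
  "targets": [
    [[0, 0, 5], [0, 0, 0], 0],
    [[0, 0, 5], [0, 0, 0], 0],
    [[0, 0, 5], [0, 0, 0], 0],
    [[0, 0, 5], [0, 0, 0], 0],
    [[0, 0, 5], [0, 0, 0], 0],
    [[0, 0, 5], [0, 0, 0], 0],
    [[0, 0, 5], [0, 0, 0], 0],
    [[0, 0, 5], [0, 0, 0], 0],
    [[0, 0, 0], [0, 0, 0], 0]
  ]
}}

```text
time: 17.73
eef_pos: [0.496, 0.0335, 0.2041]
eef_rot: [1.65, 2.673, -0.0]
force: [-0.6, -1.6, 4.5]
width: 0.154
grasp_force: 46.0
```

Run:
```python
from h import *
s=monitor.state();p=s['eef_pos'];M=R.from_rotvec(s['eef_rot']).as_matrix();yaw=np.degrees(np.arctan2(M[1,1],M[0,1]));print(p.round(4),s['force'].round(2),s['torque'].round(2),'beak est',yaw+89.9)
q=shot('side','side4.png')
k=6;x0,y0=250,190;b=q[y0:y0+95,x0:x0+95]
b=cv2.resize(b,None,fx=k,fy=k,interpolation=cv2.INTER_CUBIC)[:,:,::-1].copy()
c=np.array([.4963,.034])
for a,col,z in((109,(0,255,0),.17),(yaw+89.9,(0,0,255),.173)):
    r=np.radians(a);P=[[*(c+d*np.array([np.cos(r),np.sin(r)])),z] for d in (.054,.065)]
    u=((proj('side',P)-[x0,y0]+.5)*k-.5)
    for w in u: cv2.circle(b,tuple(int(v) for v in w),2,col,-1)
cv2.imwrite('pics/c6.png',b)
```

```text
[0.496  0.0335 0.2041] [-0.55 -1.63  4.51] [-0.38  0.34 -0.03] beak est 116.51910491423597
```

View pics/c6.png

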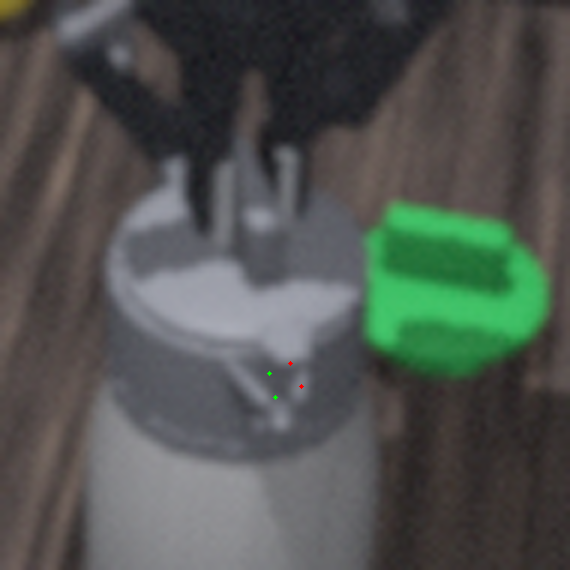

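The beak tip is at crop (288,352) and the spout's V apex at (282,425), so a little more clockwise turn is needed. I'll compute the spout direction from the views that show it.

Run:
```python
from h import *
def pol(c,P): d=P[:,:2]-c; return [(round(np.degrees(np.arctan2(y,x)),1),round(np.hypot(x,y)*1e3,1)) for x,y in d]
cs=np.array([.4963,.034]); ct=ray('top',[[209.7,231.9]],.17)[0,:2]
o2=np.array([240,170]);oc=np.array([170,190])
for z in(.13,.14,.15,.16,.17):
    print(z,'V apex',pol(cs,ray('side',[[238/4.2+240,380/4.2+170],[282/6+250,425/6+190]],z)),
     'V tops',pol(cs,ray('side',np.array([[205,338],[261,335]])/4.2+o2,z)),
     'handle side',pol(cs,ray('side',np.array([[160,190],[195,186]])/4.2+o2,z)),
     'top: spout',pol(ct,ray('top',np.array([[32,187],[40,205]])/3.6+oc,z)),'handle',pol(ct,ray('top',np.array([[292,85],[302,122]])/3.6+oc,z)))
# upscaled spout, top + side, before the job
a=cv2.resize(cv2.imread('pics/top0.png')[200:265,170:260],(540,390),interpolation=cv2.INTER_CUBIC)
cv2.imwrite('pics/c7.png',a)
```

```text
0.13 V apex [(np.float64(121.8), np.float64(40.0)), (np.float64(122.2), np.float64(41.1))] V tops [(np.float64(95.4), np.float64(8.1)), (np.float64(178.6), np.float64(27.8))] handle side [(np.float64(-67.7), np.float64(109.2)), (np.float64(-77.8), np.float64(110.6))] top: spout [(np.float64(102.0), np.float64(73.0)), (np.float64(111.2), np.float64(71.4))] handle [(np.float64(-62.7), np.float64(92.3)), (np.float64(-77.1), np.float64(90.0))]
0.14 V apex [(np.float64(116.8), np.float64(49.2)), (np.float64(117.1), np.float64(50.3))] V tops [(np.float64(96.5), np.float64(18.5)), (np.float64(158.8), np.float64(30.8))] handle side [(np.float64(-66.2), np.float64(97.5)), (np.float64(-77.3), np.float64(98.5))] top: spout [(np.float64(103.2), np.float64(70.9)), (np.float64(112.6), np.float64(69.6))] handle [(np.float64(-63.7), np.float64(92.1)), (np.float64(-78.0), np.float64(90.2))]
0.15 V apex [(np.float64(113.3), np.float64(58.6)), (np.float64(113.7), np.float64(59.7))] V tops [(np.float64(96.9), np.float64(28.9)), (np.float64(144.0), np.float64(36.7))] handle side [(np.float64(-64.1), np.f
[... 415 characters left out ...]
de [(np.float64(-61.5), np.float64(74.3)), (np.float64(-75.8), np.float64(74.2))] top: spout [(np.float64(105.7), np.float64(66.9)), (np.float64(115.5), np.float64(66.1))] handle [(np.float64(-65.9), np.float64(91.7)), (np.float64(-79.9), np.float64(90.6))]
0.17 V apex [(np.float64(108.9), np.float64(77.9)), (np.float64(109.3), np.float64(78.9))] V tops [(np.float64(97.1), np.float64(49.7)), (np.float64(126.7), np.float64(52.9))] handle side [(np.float64(-57.9), np.float64(62.9)), (np.float64(-74.6), np.float64(62.1))] top: spout [(np.float64(107.1), np.float64(64.9)), (np.float64(117.0), np.float64(64.4))] handle [(np.float64(-67.0), np.float64(91.6)), (np.float64(-80.8), np.float64(90.9))]
```

View pics/c7.png

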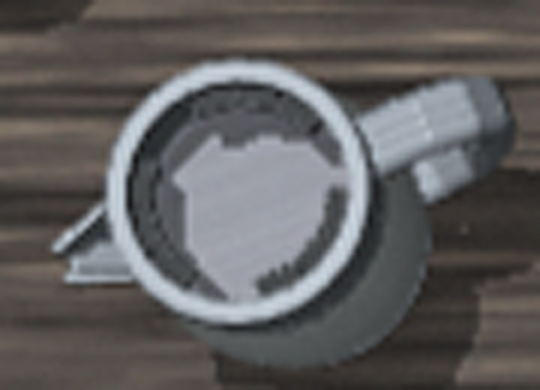

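The spout axis averages about 110–111° (spout lip 111°, V 112°, handle+180 108°) and the beak is at 116.5°. Turning 6° more, then releasing.

Request:
{"api": "servo_tool", "payload": {
  "targets": [
    [[0, 0, 3], [0, 0, 0], 0],
    [[0, 0, 3], [0, 0, 0], 0],
    [[0, 0, 0], [0, 0, 0], 0]
  ]
}}

```text
time: 18.15
eef_pos: [0.4959, 0.0334, 0.2041]
eef_rot: [1.787, 2.583, -0.0]
force: [-0.8, -2.9, 4.6]
width: 0.155
grasp_force: 46.0
```

Request:
{"api": "servo_tool", "payload": {
  "targets": [
    [[0, 0, 0], [0, 0, -0.0005], 0.2],
    [[0, 0, 0], [0, 0, 0], 0.3],
    [[0, 0, 0], [0, 0, 0], 0.45],
    [[0, 0, 0], [0, 0, 0], 0.6],
    [[0, 0, 0], [0, 0, 0], 0.6],
    [[0, 0, 0], [0, 0, 0], 0.6],
    [[0, 0, 0], [0, 0, -0.02], 0.6],
    [[0, 0, 0], [0, 0, -0.04], 0.6],
    [[0, 0, 0], [0, 0, -0.05], 0.6],
    [[0, 0, 0], [0, 0, 0], 0.6]
  ]
}}

```text
time: 19.4
eef_pos: [0.4976, 0.0336, 0.3177]
eef_rot: [1.787, 2.579, 0.007]
force: [0.1, 0.5, -0.7]
width: 0.602
grasp_force: 0.0
```

Run:
```python
from h import *
s=monitor.state();print(s['time'],s['eef_pos'].round(4),s['force'].round(2),s['width'])
q=shot('side','side5.png')
k=6;x0,y0=250,190;b=q[y0:y0+95,x0:x0+95]
b=cv2.resize(b,None,fx=k,fy=k,interpolation=cv2.INTER_CUBIC)[:,:,::-1].copy()
cv2.imwrite('pics/c8.png',b)
```

```text
19.4 [0.4976 0.0336 0.3177] [ 0.1   0.45 -0.71] 0.6017459497051777
```

View pics/c8.png

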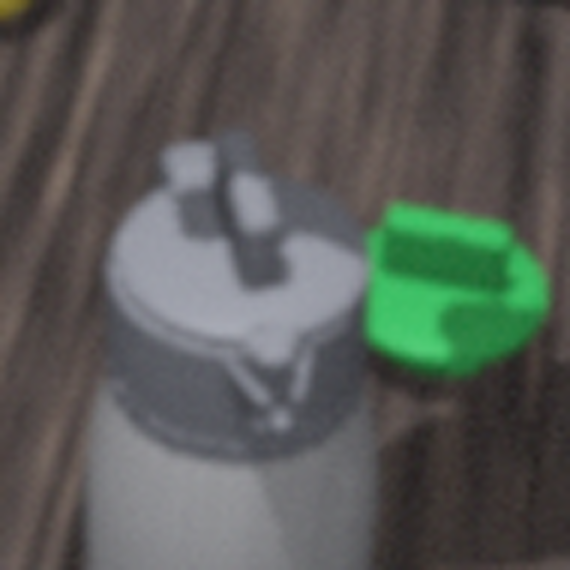

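The beak at crop (272,350) sits midway between the spout's legs at (233,360) and (308,350). The lid lies flat on the rim, the jug hasn't moved, and the gripper is clear. Handing in.

```bash
python3 -c "
from h import *
print(order.job_done())"
```

```text
the job is handed in; nothing more can be done
None
```

I seated the lid, locked it under the ledges with the beak in line with the spout (judged by eye in the last side picture, within a few degrees), let go, and handed the job in at about 19.5 s; the jug did not visibly move, and the hand-in returned no verdict.

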